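Free the safety catch and raise the latch of an ingot mould clamp

ROBOT

A 6-joint arm with a two-finger parallel gripper is mounted at the origin on the work surface. World frame = base frame: x ahead of the robot, y to its left, z up, the work surface at z = 0. Lengths are in m, angles in rad, forces in N, time in s.
With the tool pointing down it reaches from about 0.35 to 0.925 m from the base axis. Payload 6.4 kg.
Tool frame: the origin (TCP) lies between the finger pads; the fingertips stand 19 mm ahead of it and the grasp point (between the pads) is the TCP (r.tips_ahead is the distance from the TCP to the fingertips, in m); y points along the fingers, x is the direction in which the jaws open and shut, and the axes are right-handed (so a half turn about y gives the same grasp; the last joint's range is limited). The gripper opens to 94 mm and grips with 3 to 60 N. Pads are 16 mm wide; open, the fingers measure 119 mm over their backs; the gripper's body (75 mm by 177 mm) begins 78 mm behind the grasp point.
Start: joints at [0.97, 0.245, 1.558, -0, 1.339, -0.174], TCP at [0.269, 0.592, 0.19] pointing down, gripper open.
Joint ranges: [-3.13, 3.13], [-1.02, 2.26], [0.13, 2.54], [-0.95, 4.09], [0.21, 2.88], [-2.74, 2.74]. Speed limits (rad/s): [2.57, 2.57, 3.14, 3.14, 3.14, 3.14].

INTERFACE

Orientations are given as [roll, pitch, yaw] about the fixed x, y, z axes, in that order (R = Rz(yaw) Ry(pitch) Rx(roll)).
In Python, from rig import r, effector, kin, get_state, optics, finder gives the robot as it stands. Calls block until the motion is done:
- r.movep(position, orientation): joint-space move of the TCP to a pose.
- r.move_l(position, rot=None, vel=0.15, f_stop=None): straight line of the TCP; rot=None keeps the orientation; vel is the mean speed in m/s. With f_stop (N) it stops when the force on the tool has changed by that much, and returns True; else False.
- r.move_j(angles): joint-space move.
- effector.grip(opening, effort=None): finger opening in m; effort is the grip in N (None keeps the last); returns when the fingers have stopped.
- r.hold(seconds).
- kin.inverse_kinematics(position, orientation): joint angles nearest the present ones, or None.
- get_state(): the state.
- optics.grab_frame(name): name is "side" or "top"; returns the picture (420x560x3 uint8, blue, green, red); there is no depth.
- optics.camera_model(name): a dict with "fovy" (degrees; the focal length in pixels is half the picture's height over the tangent of half this angle, whatever the lens; pixels are square), "cx", "cy" (the principal point, pixels), "distortion" ([k1, k2, p1, p2, k3] as OpenCV has them; the pictures are not rectified), "xyz" and "attitude" of the camera in the world. Camera axes: x right, y up, looking along -z (the intrinsics and any distortion apply to the point x, -y, -z); pixel columns grow to the right and rows downward; lengths in m; the calibration is good to about 2 mm. A picture is of the moment at which its call begins. camera_model takes no time and is no camera call.
A pose or a line that the arm cannot do raises r.Unreachable and nothing moves.
- r.close_job(): hands the job in, once; it reports no verdict.
Trained networks look in the newest picture that a camera, given by its name, has taken for a name from the list of things; names that differ only in an ending like _2 or _b are one class to them, and where a whole thing is asked for, a point or a joint stands for the part that bears it (a point fixed in the world has none). Each returns a list of dicts, best first, with "score" (0 to 1); they miss things now and then, are a little off and sometimes report something else, mostly with a low value. They report only what shows in the picture. A call takes as long as a camera call.
- finder.search_frame(camera, label): "centre" ([x, y, z] in m, in world coordinates, good to about 4 mm: the middle of the surface that is visible of it).
- finder.tip_of(camera, label): "centre" ([x, y, z] in m, in world coordinates, good to about 4 mm: a listed point, or the origin of a listed thing).
The state is a dict: "time": time; "joint_pos": joint angles; "dq": joint speeds; "effort": joint torques, N m; "tcp_pos": TCP position; "orientation": TCP orientation; "ft_force": force on the tool from outside, world axes, zero at the start; "wrist_torque": the same for the moment, N m; "grip_width": finger opening in m.
Only numpy, scipy, OpenCV 4.12 (cv2) and the standard library are available. Lean on these libraries where they do the work, as an engineer would, in place of code of your own. Each camera call takes 0.05 s, during which the arm holds its last target.

TASK

Unlatch the ingot mould clamp: press the spring knob of the safety catch down just far enough to free it, keep it down while sliding it away from the lever to the end of its slot, and let it spring back up there; then lift the lever until it stands upright, and let go. The catch is delicate, so feel your way: do not ram the knob down on its bed or sideways against its gate, do not pull the lever hard against the closed catch, and leave the dish, pot and metal bar around the clamp where they are.

Things in the scene. Friction and masses are not known exactly. Their poses are not given: they have to be found in the camera images.
- clamp: The clamp, screwed to the board: dark steel base plate 220 mm (x) by 190 mm (y -70 to 120), 12 mm thick. Origin under the plate, below the lever's centre line; x runs along the lever from handle to hinge (away from the robot at yaw 0), y from the lever to the safety catch, z up. Under the lever is the ingot mould, a dark block: x -35 to 65, y -50 to 23, top z 46.
- housing (a point): Middle of the top (clamp z 62) of the catch's steel housing, x -18 to 38, y 34 to 120. Inside, unseen, the knob's foot must pass under a gate: a press of 3 to 14 mm frees it, differing from clamp to clamp. A rigid bed lies 1.6 mm below that: press till it is felt (sharp rise over the spring), ease off to a bare touch, then slide. Over 15 N on bed or gate does damage.
- knob (a point): Centre of the dark steel knob of the catch, 20 (clamp x) by 16 (y) by 30 mm tall, on a stem above the sliding bar; locked and up it is at clamp (10, 70, 102) mm. The bar is 12 mm wide (x), its top 17.5 mm under the knob: fingers closing along clamp x pass beside it, with 40 mm from knob centre down to the housing. Presses down (-z) against a spring: 3 N, rising 0.25 N per mm.
- tab (a joint): Slide of the catch's bar and knob along clamp +y, m: 0 locked (the bar's end lies over a lug on the lever and keeps it down), 0.022 parked at a dead stop, lever free. Friction 1 to 3 N. It moves only with the knob pressed; 18 mm of slide takes the foot past the gate, and let go at the stop the knob springs up to its first height and stays.
- handle (a point): Centre of the lever's dark wooden handle, 62 mm long along the lever, 18 by 18 mm across. With the lever down it lies at clamp (-75, 0, 55) mm, and is free on both sides and 34 mm above the base plate; it can be pinched from above, fingers closing along clamp y.
- latch_hinge (a point): Point on the lever's hinge axis, at clamp (85, 0, 55) mm; the axis runs along clamp y. The handle's centre swings about it at radius 160 mm.
- latch (a joint): Angle of the lever: 0 down (closed), growing as the handle rises, 1.57 upright, stopped at 1.6 rad. Stiff hinge: stays where it is left; about 4 N at the handle lifts it. With the catch locked it stops after some 0.02 rad.
- melting_dish_mid (a point): Centre of a square white ceramic dish, 60 by 60 by 26 mm, loose on the board beside the clamp; not to be moved.
- ingot_mid (a point): Centre of a small brass bar, 75 by 16 by 12 mm, loose on the board beside the catch; not to be moved.
- flux_pot_mid (a point): Centre of a small round white lidded pot, 56 mm across, 50 mm tall, loose on the board; not to be moved.

How it is judged:
By the outcome, as a careful person would: the job done as asked, in the order asked, and still so for the second after the job is handed in, with the robot touching nothing.
It also fails if it takes over 72 s, if anything falls off the work surface, if the arm or the gripper's body presses on something with over 40 N, if the wrist force passes 120 N, or if a joint passes its speed limit or range.

## Working session

There is one attempt and no reset: what is moved stays moved. The work goes in short steps, each a Python script; the robot and the scene stay as the last script left them, time stands still between calls to the robot, and variables do not carry over. Pictures are saved under pics/ and viewed, and the job is handed in when it is done.

```bash
ls; mkdir -p pics; python3 - <<'E'
from rig import r, effector, kin, get_state, optics, finder
import cv2
for c in("side","top"):
    cv2.imwrite(f"pics/{c}0.png",optics.grab_frame(c)); print(c,optics.camera_model(c))
    for l in("clamp","housing","knob","handle","latch_hinge","melting_dish_mid","ingot_mid","flux_pot_mid"):
        print(l,[( [round(float(v),4) for v in d['centre']],round(d['score'],2)) for d in finder.tip_of(c,l)[:2]])
s=get_state();print(s)
E
```

```text
pics
side {'fovy': 53.475185614551656, 'cx': 272.85242483548194, 'cy': 215.26525098487645, 'distortion': array([-0.1157421,  0.       ,  0.       ,  0.       ,  0.       ]), 'xyz': array([ 0.14100154, -0.56887524,  0.54393348]), 'attitude': array([ 1.02223279, -0.00831971, -0.60580564])}
clamp [([0.5888, 0.0493, 0.0172], 0.56)]
housing [([0.6108, 0.1203, 0.0851], 0.82), ([0.5872, 0.0474, 0.0167], 0.51)]
knob [([0.604, 0.1072, 0.1252], 0.65)]
handle [([0.5119, 0.0573, 0.0717], 0.59)]
latch_hinge [([0.6742, 0.0293, 0.0734], 0.74), ([0.4721, -0.0781, 0.0446], 0.49)]
melting_dish_mid [([0.6078, -0.0992, 0.0362], 0.85)]
ingot_mid [([0.5902, 0.2148, 0.0306], 0.69)]
flux_pot_mid [([0.4678, -0.0803, 0.0458], 0.71)]
top {'fovy': 46.173329056192294, 'cx': 281.97372557200043, 'cy': 207.86569146525304, 'distortion': array([-0.10024096,  0.        ,  0.        ,  0.        ,  0.        ]), 'xyz': array([0.37834418, 0.05644861, 0.878187  ]), 'attitude': array([ 0.20116027,  0.00262583, -1.63065734])}
clamp [([0.5864, 0.0472, 0.0168], 0.87)]
housing [([0.6118, 0.117, 0.0801], 0.89)]
knob []
handle 
[... 279 characters left out ...]
0811], 0.44)]
{'time': 0.9, 'joint_pos': array([ 9.69858831e-01,  2.45092777e-01,  1.55780034e+00,  3.76953654e-05,
        1.33869688e+00, -1.74093543e-01]), 'dq': array([ 2.61259510e-04,  1.06589282e-03,  1.72453595e-03,  1.77482215e-05,
       -1.57758948e-03,  3.95407641e-04]), 'effort': array([ 1.55502901e-03, -4.15826833e+01, -3.14881825e+01,  6.85988856e-02,
        2.87297415e-02,  1.73383825e-05]), 'tcp_pos': array([0.26908863, 0.59170018, 0.18995969]), 'orientation': array([-1.57076066e+00, -8.97293259e-06,  1.14394370e+00]), 'ft_force': array([-0.36172239,  0.14681439, -0.0682204 ]), 'wrist_torque': array([-0.01325005,  0.03781078, -0.01970727]), 'grip_width': 0.09396646371677506}
```

View pictures.

View pics/side0.png

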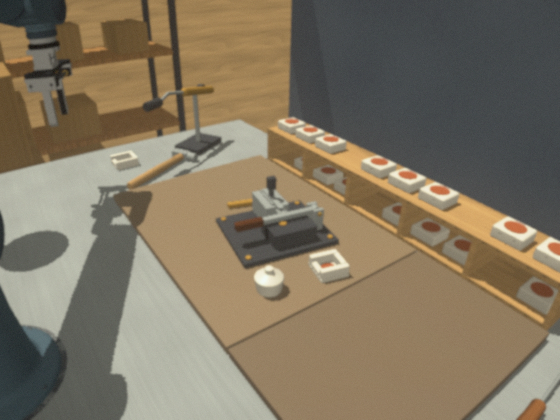

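View pics/top0.png

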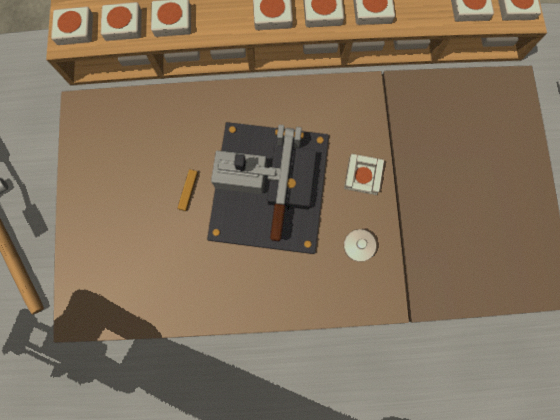

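```bash
python3 - <<'E'
import cv2
a=cv2.imread("pics/top0.png")[110:260,195:345];cv2.imwrite("pics/topz.png",cv2.resize(a,(600,600),interpolation=cv2.INTER_CUBIC))
a=cv2.imread("pics/side0.png")[165:270,205:345];cv2.imwrite("pics/sidez.png",cv2.resize(a,(700,525),interpolation=cv2.INTER_CUBIC))
E
```

```text
(no output)
```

View pics/topz.png

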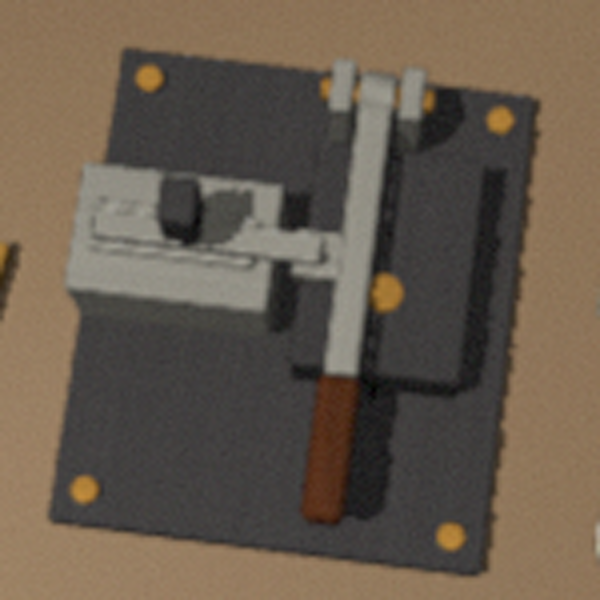

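View pics/sidez.png

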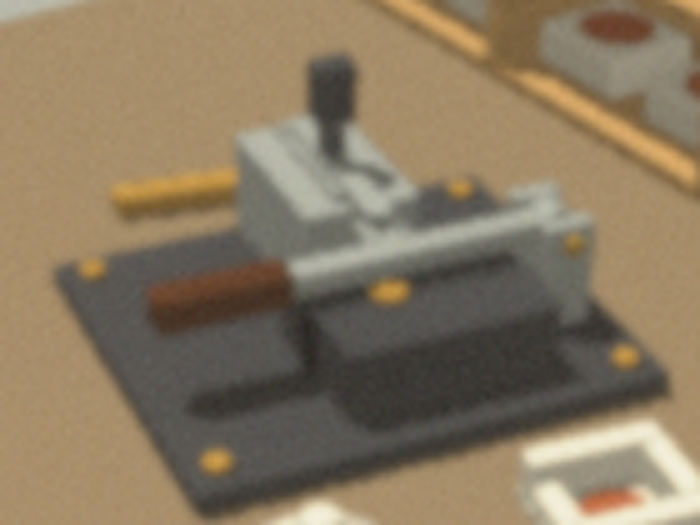

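```bash
cat > h.py <<'E'
import numpy as np, cv2
from rig import r, effector, kin, get_state, optics, finder
from scipy.spatial.transform import Rotation as Ro
def proj(cam,P,dx=0):
    m=optics.camera_model(cam);R=Ro.from_euler('xyz',m['attitude']).as_matrix()
    p=(np.atleast_2d(P)-m['xyz']-dx)@R; p=p*[1,-1,-1]
    f=210/np.tan(np.radians(m['fovy'])/2)
    K=np.array([[f,0,m['cx']],[0,f,m['cy']],[0,0,1]])
    return cv2.projectPoints(p,np.zeros(3),np.zeros(3),K,np.array(m['distortion']))[0][:,0]
def W(q,c): # clamp mm->world
    x,y,z,t=q; c=np.atleast_2d(c)/1000.
    return Ro.from_euler('z',t).apply(c)+[x,y,z]
E
cat > fit.py <<'E'
from h import *
from scipy.optimize import least_squares
T=[((110,120,12),(125,50)),((110,-70,12),(537,98)),((-110,-70,12),(482,571)),((-110,120,12),(52,520)),
((38,120,62),(88,165)),((38,34,62),(282,186)),((-18,34,62),(268,312)),((-18,120,62),(70,288))]
S=[((-110,120,12),(57,270)),((-110,-70,12),(203,502)),((110,-70,12),(665,380)),((10,70,117),(332,63)),((-18,120,62),(240,138)),((-18,34,62),(312,218)),((38,34,62),(412,185))]
ct=np.array([a for a,b in T]);pt=(np.array([b for a,b in T])+.5)/4-.5+[195,110]
cs=np.array([a for a,b in S]);ps=(np.array([b for a,b in S])+.5)/5-.5+[205,165]
def f(v):
    q=v[:4]
    return np.concatenate([(proj("top",W(q,ct),v[4:7])-pt).ravel(),(proj("side",W(q,cs),v[7:10])-ps).ravel(),v[4:]/.002])
s=least_squares(f,[.587,.047,.018,-.18]+[0]*6,x_scale=[.01]*10)
J=s.jac;print(s.x.round(4),np.sqrt(np.diag(np.linalg.inv(J.T@J)))[:4].round(4));print(s.fun[:-6].reshape(-1,2).round(1))
q=s.x[:4]
for n,c in dict(housing=(10,77,62),knob=(10,70,102),handle=(-75,0,55),hinge=(85,0,55)).items():print(n,W(q,c).round(4))
E
python3 fit.py
```

```text
[ 0.59    0.0452  0.0163 -0.1828  0.0007  0.0014  0.0014 -0.0007 -0.0014
 -0.0014] [0.0018 0.0019 0.0026 0.005 ]
[[-0.2 -0.4]
 [-0.2 -0.6]
 [ 0.4  0.7]
 [-0.3  0.1]
 [-0.5 -0.6]
 [ 1.  -0.1]
 [ 0.1  0.2]
 [-1.   0.2]
 [-0.7 -0.4]
 [-0.9 -0.4]
 [ 1.5 -1.3]
 [ 0.2  0.3]
 [-1.1 -0.2]
 [-1.   0.8]
 [ 2.   2.4]]
housing [[0.6139 0.1191 0.0783]]
knob [[0.6126 0.1122 0.1183]]
handle [[0.5163 0.0588 0.0713]]
hinge [[0.6736 0.0297 0.0713]]
```

```bash
cat > t.py <<'E'
from h import *
Q=[.5895,.0457,.017,-.183]
for nm,c in dict(knobtop=(10,70,117),knobbotfront=(0,70,87),handend=(-106,0,64),hand2=(-44,0,64),hinge=(85,0,55)).items():
    for cam,(s,o) in dict(top=(4,[195,110]),side=(5,[205,165])).items():
        print(nm,cam,((proj(cam,W(Q,c))[0]-o+.5)*s-.5).round())
y=Q[3]
for n,c,yaw in(("knob",(10,70,105),y),("knob",(10,70,105),y+np.pi),("handle",(-75,0,55),y+np.pi/2),("up",(85,0,215),y+np.pi/2),("handle",(-75,0,55),y-np.pi/2)):
    print(n,yaw,kin.inverse_kinematics(W(Q,c)[0],[-np.pi/2,0,yaw]))
print(get_state()['time'])
E
python3 t.py
```

```text
knobtop top [176. 199.]
knobtop side [332.  67.]
knobbotfront top [179. 244.]
knobbotfront side [311. 131.]
handend top [318. 528.]
handend side [142. 303.]
hand2 top [337. 381.]
hand2 side [281. 272.]
hinge top [374.  95.]
hinge side [549. 228.]
knob -0.183 [1.81919262e-04 2.48724219e-01 1.68308737e+00 0.00000000e+00
 1.20978106e+00 1.83181919e-01]
knob 2.9585926535897933 None
handle 1.3877963267948965 [-0.10406026  0.0831105   1.9738956   0.          1.08458656 -1.49185659]
up 1.3877963267948965 [-0.12302468  0.26957848  1.45148233  0.          1.42053184 -1.51082101]
handle -1.7537963267948966 [-1.04060265e-01  8.31104957e-02  1.97389560e+00 -4.44089210e-16
  1.08458656e+00  1.64973606e+00]
0.9
```

```bash
cat > a.py <<'E'
from h import *
Q=[.5895,.0457,.017,-.183];o=[-np.pi/2,0,Q[3]]
effector.grip(.05)
r.movep(W(Q,(10,70,175))[0],o)
cv2.imwrite("pics/side1.png",optics.grab_frame("side"));cv2.imwrite("pics/top1.png",optics.grab_frame("top"))
s=get_state();print(s['time'],s['tcp_pos'],s['ft_force'],s['grip_width'],s['orientation'])
a=cv2.imread("pics/side1.png")[120:270,205:345];b=cv2.imread("pics/top1.png")[110:260,195:345]
cv2.imwrite("pics/c1.png",np.hstack([cv2.resize(a,None,fx=2.8,fy=2.8),cv2.resize(b,None,fx=2.8,fy=2.8)]))
E
python3 a.py
```

```text
3.9417 [0.61188921 0.1135954  0.19198883] [-0.67291151 -0.32959344  0.40833726] 0.04990316486934499 [-1.57069221e+00  6.62002476e-05 -1.81596543e-01]
```

View pics/c1.png

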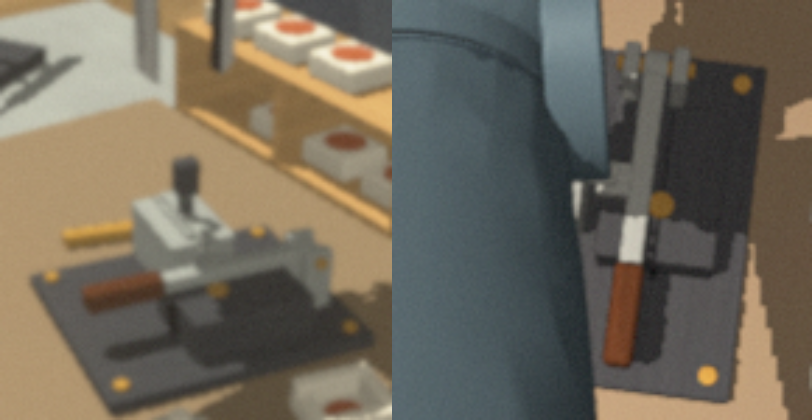

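```bash
cat > b.py <<'E'
from h import *
Q=[.5895,.0457,.017,-.183]
p=W(Q,(10,70,106))[0]
print(r.move_l(p,vel=.06,f_stop=4)); s=get_state();print(s['time'],s['tcp_pos'],s['ft_force'])
effector.grip(.03,15);effector.grip(.0,8);r.hold(.3)
for i in range(3):
    s=get_state();print(s['time'],s['tcp_pos'],s['ft_force'],s['wrist_torque'],s['grip_width']);r.hold(.1)
cv2.imwrite("pics/side2.png",optics.grab_frame("side"))
a=cv2.imread("pics/side2.png")[120:270,205:345];cv2.imwrite("pics/c2.png",cv2.resize(a,None,fx=4,fy=4))
E
python3 b.py
```

```text
False
5.2417 [0.61248107 0.11270534 0.12358205] [-0.37140984  0.52183003  0.47678791]
6.6833 [0.61207122 0.11270242 0.12301296] [-0.29294275  0.51878262  0.14721616] [-0.05230793  0.09078646  0.04600891] 0.0004012041993712907
6.7833 [0.61205756 0.11269638 0.12297998] [ 1.1937424  -0.1419654  -0.22750494] [-0.03047671  0.05600173  0.02790618] 0.0006847168799471846
6.8833 [0.61205897 0.11268613 0.12298637] [-0.57589363 -0.27805614  0.48303564] [-0.06875537  0.070522    0.00589195] 0.00044934460724828883
```

View pics/c2.png

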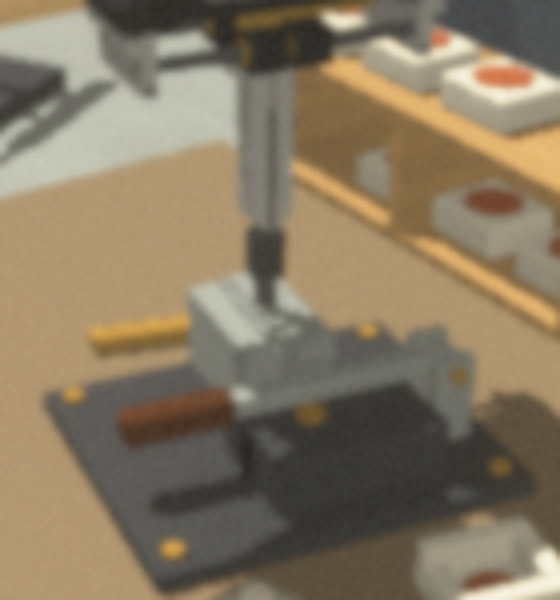

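```bash
python3 - <<'E'
from h import *
t=get_state()['tcp_pos'];print(r.tips_ahead)
for d in (0,.019,-.05): print(d,(proj("side",t-[0,0,d])[0]-[205,120])*4)
Q=[.5895,.0457,.017,-.183]
for c in((10,70,117),(10,70,87),(-75,0,55),(-106,0,55)):print(c,(proj("side",W(Q,c))[0]-[205,120])*4)
a=cv2.imread("pics/side2.png")[140:240,230:320];cv2.imwrite("pics/c3.png",cv2.resize(a,None,fx=6,fy=6,interpolation=cv2.INTER_NEAREST))
E
```

```text
0.019
0 [263.57505609 249.95565891]
0.019 [263.37431641 280.16167833]
-0.05 [264.1266788  167.46353106]
(10, 70, 117) [263.66141659 232.1879033 ]
(10, 70, 87) [263.34278535 280.16480104]
(-75, 0, 55) [168.58987236 422.79022813]
(-106, 0, 55) [112.44653952 435.78715742]
```

View pics/c3.png

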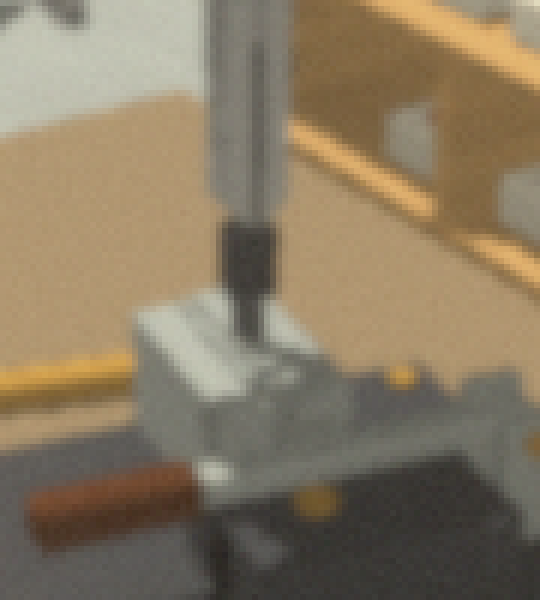

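```bash
python3 - <<'E'
from h import *
t=np.array([0.61188921,0.1135954,0.19198883]);x=np.array([np.cos(-.1816),np.sin(-.1816),0])
for d in (0,.019): 
  for s in(-.025,.025,-.037,.037): print(d,s,(proj("side",t-[0,0,d]+s*x)[0]-[230,100])*6)
a=cv2.imread("pics/side1.png")[100:200,230:320];b=cv2.imread("pics/side2.png")[100:200,230:320]
cv2.imwrite("pics/c4.png",cv2.resize(np.hstack([a,b]),None,fx=4.4,fy=6,interpolation=cv2.INTER_NEAREST))
cv2.imwrite("pics/top2.png",optics.grab_frame("top"))
for l in("knob","housing"):
  optics.grab_frame("side");print(l,[(d['centre'],d['score']) for d in finder.tip_of("side",l)])
print(get_state()['time'])
E
```

```text
0 -0.025 [180.08277582 332.73067577]
0 0.025 [307.92117767 311.04696714]
0 -0.037 [148.63308493 338.10086589]
0 0.037 [337.839079   306.00606554]
0.019 -0.025 [180.44904729 381.86692309]
0.019 0.025 [306.96680556 359.42159305]
0.019 -0.037 [149.33381932 387.41748254]
0.019 0.037 [336.5849953  354.19580863]
knob [([0.6083, 0.1085, 0.1236], 0.68)]
housing [([0.6094, 0.12, 0.0829], 0.97)]
7.2833
```

View pics/c4.png

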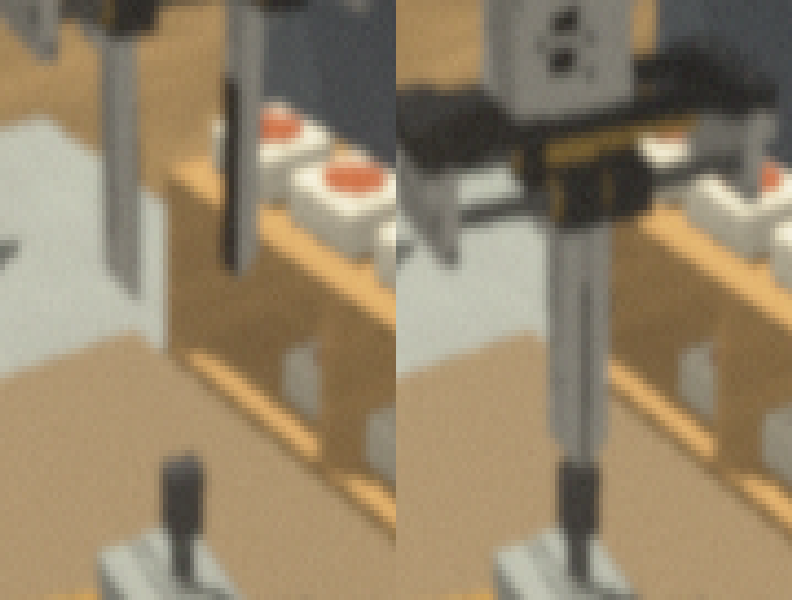

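View pics/top2.png

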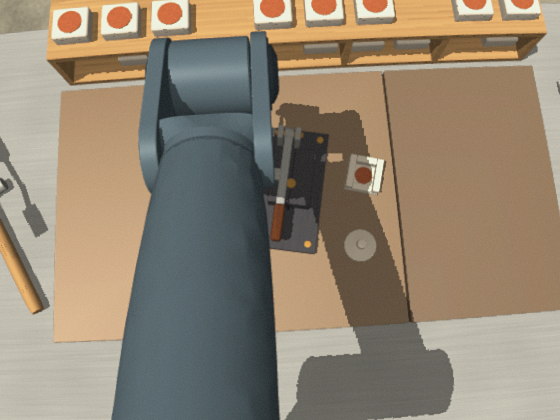

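```bash
python3 - <<'E'
from h import *
t=np.array([0.26908863, 0.59170018, 0.18995969]);x=np.array([np.cos(1.144),np.sin(1.144),0])
for d in (0,.019,-.078): 
  for s in(-.047,.047): print(d,s,(proj("side",t-[0,0,d]+s*x)[0]-[10,20])*6,proj("top",t-[0,0,d]+s*x)[0])
a=cv2.imread("pics/side0.png")[20:140,10:120]
cv2.imwrite("pics/c5.png",cv2.resize(a,None,fx=5,fy=5,interpolation=cv2.INTER_NEAREST))
E
```

```text
0 -0.047 [279.26923263 668.44340302] [-58.45464498 414.43738965]
0 0.047 [334.06176334 597.88179109] [-109.26048178  386.05515733]
0.019 -0.047 [289.45453446 710.4706796 ] [-50.20293559 412.0672512 ]
0.019 0.047 [343.01128251 637.4553509 ] [-100.30073139  384.53669493]
-0.078 -0.047 [236.98849314 489.12081558] [-96.34122032 425.10426342]
-0.078 0.047 [296.99222599 429.62903517] [-149.73067081  392.61374963]
```

View pics/c5.png

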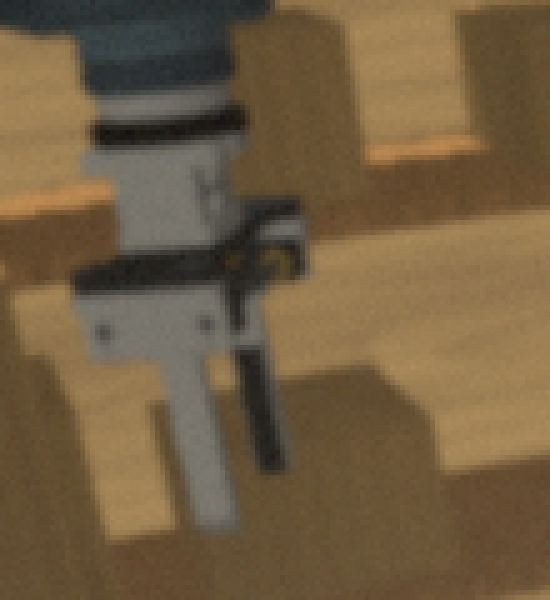

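The fingers closed on nothing. The picture shows the tips just above the knob, about 32 mm higher than the reported TCP plus 19 mm would put them. The start picture shows the same offset. I'll check it by touching the knob top gently with the closed tips.

```bash
python3 - <<'E'
from h import *
t=get_state()['tcp_pos']
f0=np.mean([ (r.hold(.02),get_state()['ft_force'])[1] for _ in range(10)],0)
st=r.move_l(t-[0,0,.009],vel=.01,f_stop=2.5)
F=np.array([ (r.hold(.02),get_state()['ft_force'])[1] for _ in range(10)]);s=get_state()
print(st,s['time'],s['tcp_pos'],f0,F.mean(0),F.std(0))
a=optics.grab_frame("side")[120:220,230:320];cv2.imwrite("pics/c6.png",cv2.resize(a,None,fx=6,fy=6,interpolation=cv2.INTER_NEAREST))
E
```

```text
True 8.0333 [0.6121198  0.11270277 0.12093113] [-0.11701464  0.04432008 -0.07735875] [ 0.63145171 -0.04256164  2.74749385] [0.50792318 0.34774214 0.40018229]
```

View pics/c6.png

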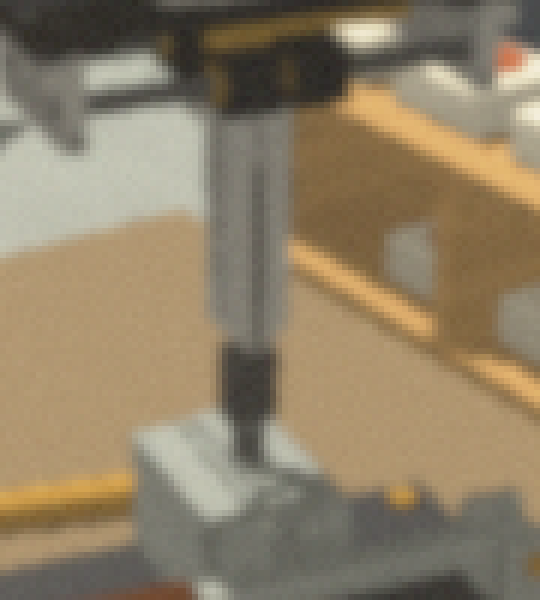

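```bash
cat >> h.py <<'E'
Q=[.5895,.0457,.017,-.183]
CX=np.array([np.cos(Q[3]),np.sin(Q[3]),0]);CY=np.array([-np.sin(Q[3]),np.cos(Q[3]),0])
def F(n=8):
    return np.mean([(r.hold(.02),get_state()['ft_force'])[1] for _ in range(n)],0)
def rep(tag,f=None):
    s=get_state();f=F() if f is None else f
    print(tag,round(s['time'],2),s['tcp_pos'].round(4),'Fc',(f@CX).round(2),(f@CY).round(2),f[2].round(2),round(float(s['grip_width']),4),flush=True)
E
python3 - <<'E'
from h import *
p=W(Q,(10,70,0))[0];p[2]=.130
r.move_l(p,vel=.06);effector.grip(.05);rep('up')
p[2]=.092
print(r.move_l(p,vel=.05,f_stop=3));rep('down')
effector.grip(.028,10);rep('a');effector.grip(0,8);rep('grip')
a=optics.grab_frame("side")[120:220,230:320];cv2.imwrite("pics/c7.png",cv2.resize(a,None,fx=6,fy=6,interpolation=cv2.INTER_NEAREST))
E
```

```text
up 9.29 [0.6121 0.1127 0.13  ] Fc 0.12 -0.14 -0.23 0.0498
False
down 10.33 [0.6124 0.1127 0.0923] Fc 0.04 -0.37 -0.12 0.05
a 11.02 [0.6121 0.1127 0.092 ] Fc -0.1 0.13 -0.08 0.0281
grip 11.44 [0.612  0.1127 0.092 ] Fc -0.51 -0.03 0.33 0.02
```

View pics/c7.png

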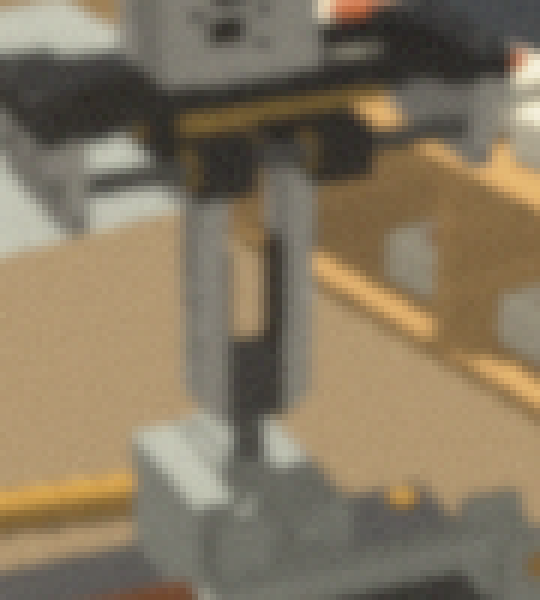

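```bash
cat > press.py <<'E'
from h import *
effector.grip(0,30);rep('grip30')
p=get_state()['tcp_pos'].copy();z0=p[2];p=np.array(p)
L=[]
d=0
while d<.0172:
    d+=.0005 if d>=.002 else .001
    st=r.move_l([p[0],p[1],z0-d],vel=.01,f_stop=4)
    f=F(6);z=get_state()['tcp_pos'][2];L.append((d,f[2]))
    print(round(d*1e3,1),round((z0-z)*1e3,2),(f@CX).round(1),(f@CY).round(1),f[2].round(2),st,flush=True)
    if st or (d>.002 and (f[2]>3.4+.25e3*d+2 )): break
rep('end')
E
python3 press.py
```

```text
grip30 11.84 [0.612  0.1127 0.092 ] Fc -0.16 0.0 0.27 0.0196
1.0 0.7 -1.8 -0.0 2.56 False
2.0 1.93 -1.7 0.0 3.24 False
2.5 2.46 -1.5 0.2 3.21 False
3.0 2.96 -1.8 0.1 3.3 False
3.5 3.45 -1.2 0.2 3.47 False
4.0 3.98 -1.6 0.3 3.77 False
4.5 4.47 -1.5 0.5 3.64 False
5.0 4.98 -1.5 0.3 3.71 False
5.5 5.48 -1.0 0.2 3.99 False
6.0 5.95 -1.1 0.5 4.16 False
6.5 6.48 -1.2 0.4 4.35 False
7.0 6.99 -1.3 0.4 3.96 False
7.5 7.49 -1.2 0.0 4.05 False
8.0 7.99 -1.2 0.7 4.52 False
8.5 8.45 -1.0 0.8 4.76 False
9.0 8.97 -1.2 0.7 4.64 False
9.5 9.47 -1.0 0.8 4.83 False
10.0 9.94 -1.0 0.9 5.19 False
10.5 10.45 -1.4 0.6 5.18 False
11.0 10.93 -1.4 0.4 5.41 False
11.5 11.37 -1.0 0.9 5.42 False
12.0 11.86 -1.1 0.7 5.36 False
12.5 12.2 -1.7 0.3 6.25 False
13.0 12.23 -3.3 0.3 9.05 False
end 20.38 [0.6121 0.1127 0.0797] Fc -3.13 0.33 8.46 0.0197
```

Bed felt at 12.2 mm, so the catch frees at about 10.6 mm. I'll ease off to a bare touch and then slide.

```bash
cat > slide.py <<'E'
from h import *
s=get_state()['tcp_pos'];z=.092-.0120
p=np.array([.6121,.1127,z])
r.move_l(p,vel=.01);rep('eased')
for d in (.002,.004,.008,.012,.016,.019,.0205,.0215,.022,.0225,.023,.0235):
    st=r.move_l(p+CY*d,vel=.02 if d<.02 else .01,f_stop=6)
    f=F(5);a=get_state()['tcp_pos']-p
    print(d,st,'adv',round(a@CY*1e3,2),'lat',round(a@CX*1e3,2),'z',round(a[2]*1e3,2),'F',(f@CX).round(1),(f@CY).round(1),f[2].round(1),flush=True)
    if st or f@CY<-6 or f[2]>10: break
rep('end')
E
python3 slide.py
```

```text
eased 20.76 [0.6121 0.1127 0.0802] Fc -1.42 0.72 5.4 0.0202
0.002 False adv 1.79 lat -0.01 z 0.11 F -1.6 -0.1 5.4
0.004 False adv 3.72 lat -0.0 z 0.07 F -1.4 -0.3 5.6
0.008 False adv 7.78 lat -0.01 z 0.07 F -1.4 0.0 5.9
0.012 False adv 11.8 lat 0.04 z 0.11 F -1.2 -0.1 5.8
0.016 False adv 15.8 lat 0.05 z 0.11 F -1.3 0.1 5.8
0.019 False adv 18.77 lat 0.06 z 0.12 F -1.6 0.4 5.3
0.0205 False adv 20.15 lat 0.06 z 0.12 F -1.4 -0.9 5.4
0.0215 False adv 21.08 lat 0.07 z 0.11 F -1.5 -1.0 6.1
0.022 False adv 21.5 lat 0.09 z 0.11 F -1.6 -0.7 5.1
0.0225 False adv 21.64 lat 0.07 z 0.04 F -1.5 -2.2 5.7
0.023 False adv 21.66 lat 0.07 z -0.04 F -1.3 -3.7 5.4
0.0235 False adv 21.67 lat 0.05 z -0.13 F -1.1 -4.9 5.7
end 25.29 [0.6161 0.134  0.0799] Fc -1.5 -5.14 5.43 0.0197
```

```bash
cat > rel.py <<'E'
from h import *
p=np.array([.6121,.1127,.0])+CY*.0225
p[2]=.0918
r.move_l(p,vel=.04);rep('risen')
effector.grip(.024,10);effector.grip(.05);rep('open')
p[2]=.16
r.move_l(p,vel=.12)
print(get_state()['time'])
o=[-np.pi/2,0,Q[3]+np.pi/2]
h=W(Q,(-75,0,0))[0];h[2]=.15
r.movep(h,o);rep('handle hover')
a=optics.grab_frame("side")[100:270,205:345];cv2.imwrite("pics/c8.png",cv2.resize(a,None,fx=3.5,fy=3.5))
b=optics.grab_frame("top")[110:260,195:345];cv2.imwrite("pics/c9.png",cv2.resize(b,None,fx=3.5,fy=3.5))
print([(d['centre'],d['score']) for d in finder.tip_of("side","knob")])
print([(d['centre'],d['score']) for d in finder.tip_of("side","handle")])
E
python3 rel.py
```

```text
risen 25.88 [0.6161 0.1341 0.0917] Fc 0.15 -5.69 2.67 0.02
open 26.92 [0.6162 0.1348 0.0918] Fc 0.03 -0.08 0.22 0.0497
27.7667
handle hover 29.27 [0.5157 0.0594 0.1498] Fc 0.02 -0.01 -0.38 0.0502
[([0.6115, 0.131, 0.1213], 0.72)]
[([0.514, 0.0565, 0.0765], 0.82)]
```

View pics/c8.png

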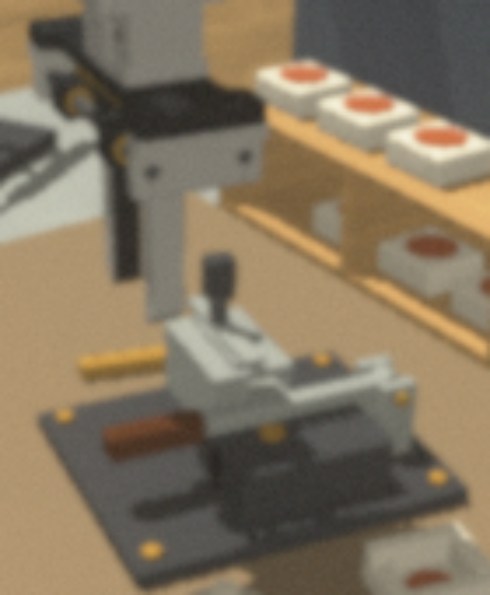

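View pics/c9.png

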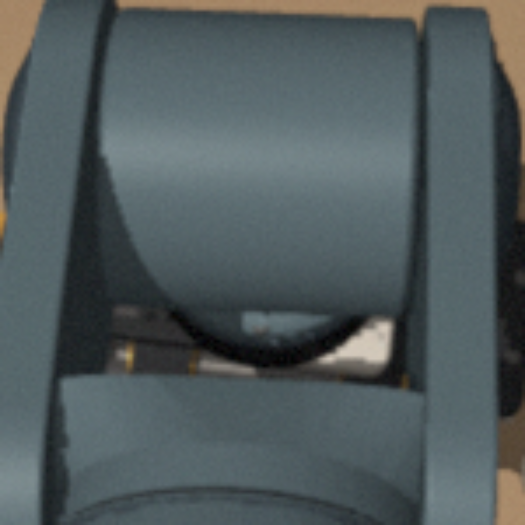

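```bash
cat > grasp2.py <<'E'
from h import *
h=W(Q,(-75,0,0))[0]
for z,v in((.08,.08),(.041,.05)):
    h[2]=z; print(r.move_l(h,vel=v,f_stop=4))
rep('down')
effector.grip(.026,10);effector.grip(0,8);rep('g8')
a=optics.grab_frame("side")[120:270,205:345];cv2.imwrite("pics/c10.png",cv2.resize(a,None,fx=3.5,fy=3.5))
E
python3 grasp2.py
```

```text
False
False
down 31.57 [0.5161 0.0593 0.0413] Fc -0.07 0.06 0.2 0.0499
g8 32.58 [0.5155 0.058  0.041 ] Fc -0.5 -5.77 0.75 0.0182
```

View pics/c10.png

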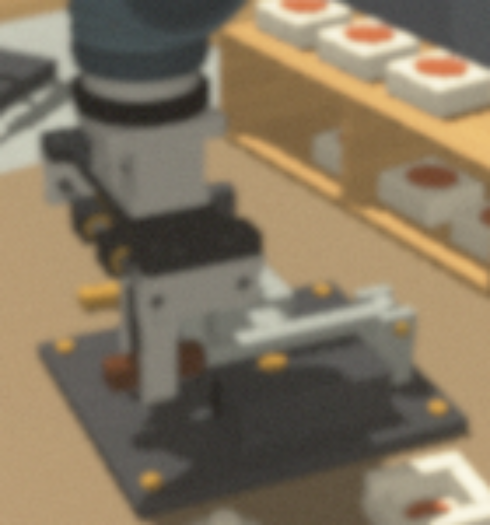

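```bash
cat > lift.py <<'E'
from h import *
effector.grip(0,15)
h=W(Q,(-75,0,0))[0];h[2]=.041
h=h-CY*.0013
r.move_l(h,vel=.01);rep('centred')
R=.160
def pt(a): return h+CX*R*(1-np.cos(a))+np.array([0,0,R*np.sin(a)])
for a in (.01,.02,.03,.045):
    st=r.move_l(pt(a),vel=.01,f_stop=8);rep(f'a{a} {st}')
    if st: raise SystemExit
E
python3 lift.py
```

```text
centred 33.26 [0.5154 0.058  0.0409] Fc 0.13 -1.31 -0.24 0.0178
a0.01 False 33.7 [0.5155 0.058  0.0424] Fc 2.55 -1.75 -4.52 0.0175
a0.02 False 34.14 [0.5154 0.058  0.0443] Fc 1.38 -2.32 -3.47 0.0179
a0.03 False 34.58 [0.5154 0.058  0.0459] Fc 1.08 -2.67 -2.83 0.0185
a0.045 False 35.11 [0.5155 0.058  0.0483] Fc 0.31 -3.11 -2.8 0.0184
```

```bash
cat > lift2.py <<'E'
from h import *
h=W(Q,(-75,0,0))[0];h[2]=.041
h=h-CY*.0018
R=.160
def pt(a): return h+CX*R*(1-np.cos(a))+np.array([0,0,R*np.sin(a)])
A=np.linspace(.045,1.54,26)[1:]
for i,a in enumerate(A):
    st=r.move_l(pt(a),vel=.045,f_stop=12)
    if i%4==3 or st:
        f=F(3);print(round(a,2),st,get_state()['tcp_pos'].round(4),(f@CX).round(1),(f@CY).round(1),f[2].round(1),'tan',(f@(CX*np.sin(a)+[0,0,np.cos(a)])).round(1),flush=True)
    if st: break
rep('end')
a=optics.grab_frame("side")[40:270,205:345];cv2.imwrite("pics/c11.png",cv2.resize(a,None,fx=2.6,fy=2.6))
E
python3 lift2.py
```

```text
0.28 False [0.5221 0.0566 0.0868] -3.2 4.2 1.0 tan 0.1
0.52 False [0.5374 0.0537 0.1224] -2.2 4.3 -0.1 tan -1.2
0.76 False [0.5592 0.0495 0.1518] -0.7 4.7 -2.2 tan -2.1
1.0 False [0.5883 0.044  0.1759] 0.1 4.4 -4.7 tan -2.5
1.24 False [0.6226 0.0375 0.1928] -0.1 1.0 -3.5 tan -1.2
1.48 False [0.6589 0.0307 0.2007] -1.2 -2.8 -0.2 tan -1.2
end 44.71 [0.6682 0.029  0.2013] Fc -0.89 -4.48 1.59 0.0179
```

View pics/c11.png

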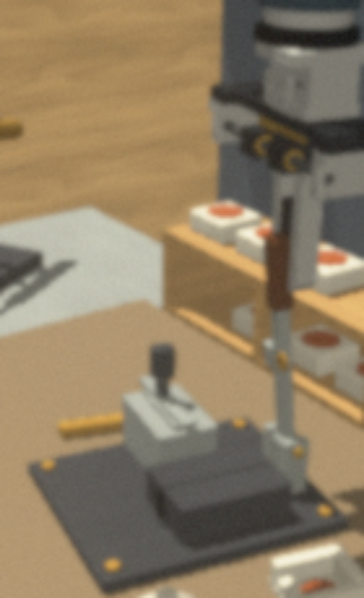

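```bash
cat > lift3.py <<'E'
from h import *
h=W(Q,(-75,0,0))[0];h[2]=.041
h=h-CY*.0018
R=.160
def pt(a): return h+CX*R*(1-np.cos(a))+np.array([0,0,R*np.sin(a)])
for a in (1.555,1.57,1.58,1.59,1.6,1.61):
    st=r.move_l(pt(a),vel=.015,f_stop=6);rep(f'{a} {st}')
    if st or F(3)@CX<-6: break
E
python3 lift3.py
```

```text
1.555 False 45.2 [0.6699 0.0287 0.2013] Fc -3.31 -5.18 3.14 0.0176
1.57 False 45.69 [0.6722 0.0282 0.2013] Fc -3.63 -5.27 3.22 0.018
1.58 False 46.13 [0.6737 0.0279 0.2014] Fc -3.25 -5.1 3.28 0.0177
1.59 False 46.58 [0.6753 0.0276 0.2013] Fc -3.36 -5.22 3.09 0.0176
1.6 False 47.02 [0.6769 0.0273 0.2013] Fc -3.64 -5.16 3.43 0.018
1.61 False 47.46 [0.6785 0.027  0.2013] Fc -3.61 -4.8 2.94 0.0177
```

```bash
cat > lift4.py <<'E'
from h import *
p=get_state()['tcp_pos'].copy()
for i in range(1,6):
    st=r.move_l(p+CX*.0015*i,vel=.015,f_stop=5);rep(f'{i} {st}')
    if st or F(3)@CX<-6: break
cv2.imwrite("pics/s12.png",optics.grab_frame("side"))
a=cv2.imread("pics/s12.png")[80:270,205:345];cv2.imwrite("pics/c12.png",cv2.resize(a,None,fx=3,fy=3))
for l in("handle","latch_hinge"):print([(d['centre'],d['score']) for d in finder.tip_of("side",l)])
E
python3 lift4.py
```

```text
1 False 47.89 [0.6792 0.0269 0.2013] Fc -4.07 -4.18 2.29 0.0179
2 False 48.33 [0.6808 0.0266 0.2013] Fc -3.29 -4.47 1.82 0.0178
3 False 48.76 [0.6822 0.0263 0.2012] Fc -3.42 -4.19 1.78 0.0176
4 False 49.19 [0.6837 0.0261 0.2012] Fc -3.4 -4.04 1.6 0.0175
5 False 49.62 [0.6851 0.0258 0.2011] Fc -3.21 -3.95 1.75 0.0175
[([0.6759, 0.03, 0.2356], 0.84)]
[([0.6752, 0.0277, 0.0746], 0.76)]
```

View pics/c12.png

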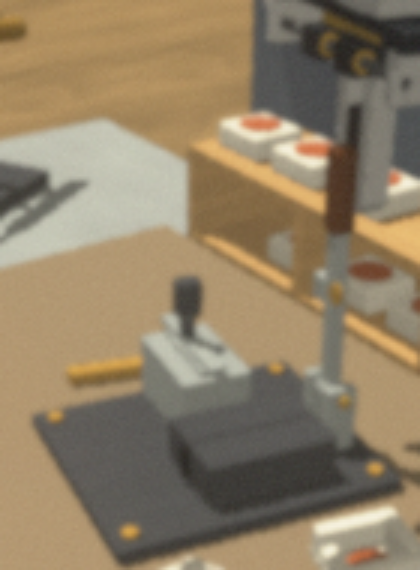

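```bash
python3 - <<'E'
from h import *
for a in (1.45,1.5,1.57,1.6,1.65):
    for rr in (160-31,160,160+31):
        print(a,rr,((proj("side",W(Q,(85-rr*np.cos(a),0,55+rr*np.sin(a))))[0]-[250,90]+.5)*5-.5).round(1))
print('hinge',((proj("side",W(Q,(85,0,55)))[0]-[250,90]+.5)*5-.5).round(1))
t=get_state()['tcp_pos']+[0,0,.032]
print('tcp',((proj("side",t)[0]-[250,90]+.5)*5-.5).round(1))
a=cv2.imread("pics/s12.png")[90:210,250:370];cv2.imwrite("pics/c13.png",cv2.resize(a,None,fx=5,fy=5))
E
```

```text
1.45 129 [309.2 342.2]
1.45 160 [305.1 273.3]
1.45 191 [300.9 201.7]
1.5 129 [322.9 338.3]
1.5 160 [322.5 268.7]
1.5 191 [322.1 196.4]
1.57 129 [342.1 334.3]
1.57 160 [346.7 263.8]
1.57 191 [351.4 191. ]
1.6 129 [350.2 332.9]
1.6 160 [356.9 262.4]
1.6 191 [363.8 189.4]
1.65 129 [363.6 331.3]
1.65 160 [373.8 260.6]
1.65 191 [384.3 187.6]
hinge [324.  602.6]
tcp [376.9 258.8]
```

View pics/c13.png

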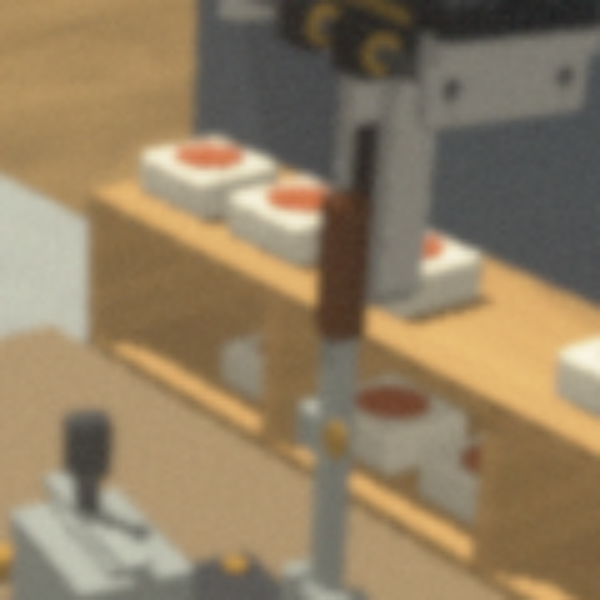

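The pads have slid about 10 mm forward on the handle, and the lever is near 1.56 rad. I'll re-grip centred and bring it gently to its stop.

```bash
cat > re.py <<'E'
from h import *
p=get_state()['tcp_pos'].copy()
effector.grip(.032);p=get_state()['tcp_pos'].copy()
p=p-CX*.009-CY*.0005
r.move_l(p,vel=.04);effector.grip(0,20);rep('regrip')
for i in range(1,7):
    st=r.move_l(p+CX*.0015*i,vel=.015,f_stop=6);f=F(4);rep(f'{i} {st}',f)
    if st or f@CX<-6: break
cv2.imwrite("pics/s14.png",optics.grab_frame("side"))
a=cv2.imread("pics/s14.png")[90:210,250:370];cv2.imwrite("pics/c14.png",cv2.resize(a,None,fx=5,fy=5))
E
python3 re.py
```

```text
Traceback (most recent call last):
  File "re.py", line 1, in <module>
    from h import *
  File "h.py", line 1, in <module>
    import numpy as np, cv2
  File "re.py", line 2, in <module>
    p=get_state()['tcp_pos'].copy()
NameError: name 'get_state' is not defined
```

My script's name shadowed the `re` module, and nothing moved. I'll rename it.

```bash
mv re.py regrip.py; rm -rf __pycache__/re.*; python3 regrip.py
```

```text
regrip 51.17 [0.6772 0.0272 0.2014] Fc -0.1 -0.01 -0.21 0.0177
1 False 51.62 [0.678  0.027  0.2014] Fc -3.69 -0.07 2.62 0.018
2 False 51.93 [0.6798 0.0267 0.2013] Fc -4.74 0.31 3.06 0.0178
3 False 52.25 [0.6815 0.0264 0.2013] Fc -3.98 0.28 2.0 0.018
4 False 52.57 [0.683  0.0261 0.2012] Fc -3.76 0.44 0.81 0.0182
5 False 52.88 [0.6845 0.0258 0.2011] Fc -4.14 1.07 0.16 0.0177
6 False 53.2 [0.6851 0.0257 0.2011] Fc -8.09 -0.46 1.08 0.0179
```

View pics/c14.png

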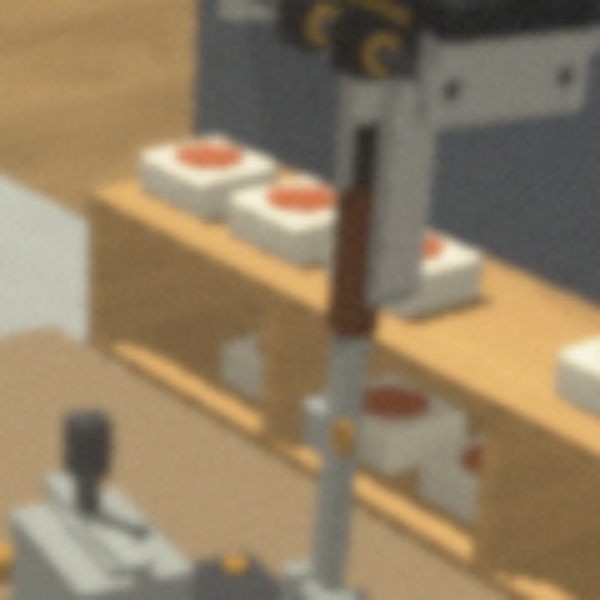

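```bash
cat > fin.py <<'E'
from h import *
effector.grip(.03,10);effector.grip(.05);rep('open')
p=get_state()['tcp_pos'].copy();p[2]+=.085
r.move_l(p,vel=.1);rep('up')
r.move_j([0.97, 0.245, 1.558, 0, 1.339, -0.174]);rep('home')
S=optics.grab_frame("side");T=optics.grab_frame("top")
cv2.imwrite("pics/sF.png",S);cv2.imwrite("pics/tF.png",T)
cv2.imwrite("pics/cF.png",np.hstack([cv2.resize(S[100:290,205:365],None,fx=2.6,fy=2.6),cv2.resize(T[95:285,165:320+75][:,:160],None,fx=2.6,fy=2.6)]))
for c in("side","top"):
  for l in("knob","handle","latch_hinge","melting_dish_mid","ingot_mid","flux_pot_mid"):
    print(c,l,[(np.round(d['centre'],4),round(d['score'],2)) for d in finder.tip_of(c,l)[:1]])
print(get_state()['time'])
E
python3 fin.py
```

```text
open 54.2 [0.686  0.0255 0.2014] Fc -0.3 -0.13 -0.14 0.0499
up 55.33 [0.6855 0.0255 0.2853] Fc 0.09 -0.03 -0.18 0.0498
home 57.98 [0.2698 0.5914 0.1901] Fc 0.03 0.06 -0.11 0.0499
side knob [(array([ 0.6045, -0.0996,  0.0325]), 0.45)]
side handle []
side latch_hinge [(array([0.6757, 0.0296, 0.0782]), 0.74)]
side melting_dish_mid [(array([0.6812, 0.0276, 0.2325]), 0.68)]
side ingot_mid []
side flux_pot_mid [(array([ 0.4727, -0.0819,  0.0471]), 0.61)]
top knob [(array([0.674 , 0.0314, 0.0767]), 0.58)]
top handle [(array([0.673 , 0.0282, 0.2332]), 0.89)]
top latch_hinge [(array([0.6744, 0.0313, 0.0741]), 0.63)]
top melting_dish_mid [(array([ 0.606 , -0.0992,  0.031 ]), 0.9)]
top ingot_mid [(array([0.5951, 0.209 , 0.0251]), 0.62)]
top flux_pot_mid [(array([0.6757, 0.0286, 0.2339]), 0.74)]
58.8167
```

View pics/cF.png

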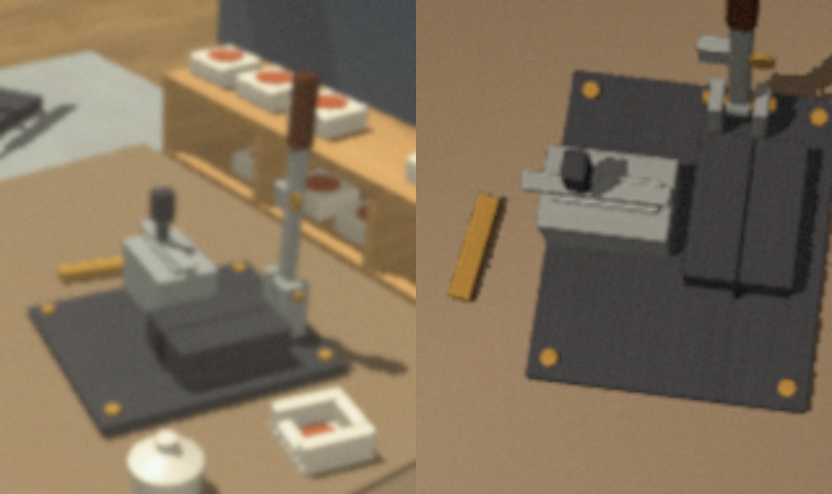

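```bash
python3 -c "
from rig import r,get_state
r.close_job();print(get_state()['time'])"
```

```text
the job is handed in; nothing more can be done
the job is handed in; nothing more can be done
```

The clamp is unlatched and the job is handed in: the safety catch is parked with its knob back up, and the lever stands upright. My last clock reading, just before hand-in, was 58.8 s of the 72 s allowed.

**Catch:** I pinched the knob and pressed it in 0.5 mm steps. The bed was felt at 12.2 mm, with a total reading of about 9 N, of which about 3 N was on the bed. I eased off to a bare touch and slid the knob 21.7 mm, where it stopped against about 5 N. I then let it rise and opened the fingers.

**Lever:** I pinched the handle and swung it up with about 4 N. It was brought gently to its stop at about 1.6 rad, with 8 N felt there, then released. The arm went back to its start pose and touches nothing.

**Last checks:**
- The final pictures show the bar sticking out on the parked side, the knob up and the lever upright.
- The dish, pot and brass bar were found within about 4 mm of their first positions, which is the detector's error.

**What disagreed or failed:**
- **Tool length:** The fingertips were really about 32 mm higher than the reported TCP and tip offset implied. My first grasp therefore closed on air above the knob. I found the offset in the picture, confirmed it by a light touch on the knob top, and corrected for it.
- **Handle grip:** The pads slid about 10 mm along the handle during the lift, so I re-gripped once near the top.
- **Detectors:** In the final pictures several labels were swapped or missing: knob, handle, ingot, dish and pot. The knob and bar position rests on the pictures and the felt forces.

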